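Put the hair pieces back in the silver vanity tray

ROBOT

A 7-joint arm with a two-finger parallel gripper is mounted at the origin on the work surface. World frame = base frame: x ahead of the robot, y to its left, z up, the work surface at z = 0. Lengths are in m, angles in rad, forces in N, time in s.
With the tool pointing down it reaches from about 0.425 to 0.825 m from the base axis. Payload 3.6 kg.
Tool frame: the origin (TCP) lies midway between the tips of the shut fingers; the grasp point (between the pads) lies 19 mm behind it; z points along the fingers, y is the line along which they close (so a half turn about z gives the same grasp; the last joint's range is limited). The gripper opens to 93 mm and grips with 3 to 60 N. Pads are 15 mm wide; open, the fingers measure 128 mm over their backs; the gripper's body (75 mm by 188 mm) begins 65 mm behind the grasp point.
Start: joints at [-1.232, 0.615, -0.013, 1.423, 0.008, 1.103, -0.04], TCP at [0.232, 0.607, 0.219] pointing down, gripper open.
Joint ranges: [-3.12, 3.12], [-0.3, 2.06], [-1.34, 1.32], [0.26, 2.42], [-1.36, 4.5], [0.01, 1.98], [-2.84, 2.84]. Speed limits (rad/s): [2.79, 2.79, 3.14, 3.14, 3.14, 3.14, 3.14].

INTERFACE

Orientations are given as a rotation vector (axis times angle).
In Python, from station import * gives the robot as it stands.
- The arm moves only by the shell command python3 -m pendant 'ROWS' [OPENING]. ROWS is JSON, a list of rows, each an object with "delta_pos": the shift along the tool's x, y, z in mm, a list of three; "twist": the turn about the tool's z in rad. A call has 1 to 5 rows; each row shifts and turns the commanded pose from where the row before left it, along the tool's axes as they then stand; what a row does not reach is not made up. A row lasts 1/10 s, in which the tool goes at most 50 mm and 8.59 degrees, less where a joint would pass 70% of its speed; a pose out of reach is approached as far as the arm can. A call with a gripper value outside its range is refused whole. OPENING is the gripper command: -1 is shut, 1 is fully open, values between are in proportion, set as the call begins (- or left out, the last holds). The fingers move at their own pace and stop on an object; the grip force is fixed at half the most. Time passes only in rows, so rows that do not move let the fingers close. It gives the time, the measured TCP pose, the force, the opening and the grip force at its end, in the units of the state.
- state(): the state, without advancing time (a new reading comes with each control period).
- capture(name): name is "scene" or "side" or "wrist"; returns a dict with "image" (480x640x3 uint8, red, green, blue), "fx", "fy", "cx", "cy" (pixels), "eye" and "rotation" of the camera in the world. Camera axes: x right, y up, looking along -z (the intrinsics and any distortion apply to the point x, -y, -z); pixel columns grow to the right and rows downward; lengths in m; the calibration is good to about 2 mm. The wrist camera is an equidistant fisheye: a pixel r from the principal point sees the ray r / f radians off the axis. A picture is of the moment at which its call begins. There is no depth.
- hand_in(): hands the job in; it is judged then, once.
Trained networks look in a picture, given as the dict that the camera call returned (one of the last four; its "shot" number tells which), for a name from the list of things; names that differ only in an ending like _2 or _b are one class to them, and where a whole thing is asked for, a point or a joint stands for the part that bears it (a point fixed in the world has none). Each returns a list of dicts, best first, with "confidence" (0 to 1); they miss things now and then, are a little off and sometimes report something else, mostly with a low value. They report only what shows in the picture. A call takes as long as a camera call. They do not tell look-alikes from the thing itself.
- find_in(picture, thing): "box" ([left, top, right, bottom] in pixels, round what is visible of it).
- trace(picture, thing): "region" (480x640 bool, what is visible of it) and "box" ([left, top, right, bottom] in pixels, round what is visible of it).
The state is a dict: "time_s": time; "joint_pos": joint angles; "joint_velocities": joint speeds; "tau": joint torques, N m; "tool_pos": TCP position; "tcp_rot": TCP orientation; "ft_force": force on the tool from outside, world axes, zero at the start; "ft_torque": the same for the moment, N m; "finger_gap": finger opening in m; "finger_force": force on a finger pad.
Only numpy, scipy, OpenCV 4.12 (cv2) and the standard library are available. Lean on these libraries where they do the work, as an engineer would, in place of code of your own. Each camera call takes 0.05 s, during which the arm holds its last target. There are 200 camera calls.

TASK

Put the three hair pieces away in the silver tray, each lying flat inside the rim of its own dish and pointing along it, the right way up as it lies now: the two-pronged wooden hair fork in the longest dish, the arched black barrette in the middle-length dish and the black claw clip in the shortest. Leave the look-alikes, the one-stemmed wooden spatula and the straight nail buffer, where they lie, and do not disturb the scalp massager or the tumbler.

Things in the scene. Friction and masses are not known exactly. Their poses are not given: they have to be found in the camera images.
- hair_fork: Loose wooden hair fork lying flat, 120 long (x) x 28 wide (y) x 14 mm thick, about 30 g. Origin: centre of its outline on the underside. Round head (28 mm) at +x; from it two parallel prongs run to the -x end, each 8 mm wide, outer faces 28 mm apart, 12 mm open gap between: pinch across y at the origin.
- barrette: Loose arched black barrette lying flat, arch up, with rounded ends: 80 long (x) x 22 wide (y) at the middle, narrowing to 14 mm at the ends, 16 mm high, about 30 g. Origin: centre of the underside. Hollow under the arch: the middle is a 22 mm wide, 32 mm long plate from 9 to 16 mm above the underside; below it runs only an 8 mm wide, 3 mm thick steel bar.
- claw_clip: Loose black hair claw clip standing on its teeth, jaws shut: 60 long (x) x 30 wide (y), jaws' flat outer sides reach from the underside to 30 mm high, two finger tabs above (26 mm long, within the 30 mm width) end about 44 mm high; about 35 g. Origin: centre of the underside.
- long_dish: The longest of three fixed shallow steel dishes side by side (72 mm apart, shuffled order) on one silver tray, told apart by length. Outside 156 (x) x 56 (y) x 7 mm high, inside 150 x 50 mm. Origin: centre of its underside, 4 mm above the vanity top; inner floor 3 mm above the origin, rim 4 mm above that floor and 3 mm thick. x axis along its length.
- middle_dish: The middle-length of three fixed shallow steel dishes side by side (72 mm apart, shuffled order) on one silver tray, told apart by length. Outside 116 (x) x 56 (y) x 7 mm high, inside 110 x 50 mm. Origin: centre of its underside, 4 mm above the vanity top; inner floor 3 mm above the origin, rim 4 mm above that floor and 3 mm thick. x axis along its length.
- short_dish: The shortest of three fixed shallow steel dishes side by side (72 mm apart, shuffled order) on one silver tray, told apart by length. Outside 84 (x) x 56 (y) x 7 mm high, inside 78 x 50 mm. Origin: centre of its underside, 4 mm above the vanity top; inner floor 3 mm above the origin, rim 4 mm above that floor and 3 mm thick. x axis along its length.
- spatula: Look-alike to leave: loose wooden cream spatula, 120 long (x) x 14 mm thick, one single 11 mm wide stem and a 28 mm round head at +x, same wood as the hair fork. Origin: centre of its outline on the underside.
- nail_buffer: Look-alike to leave: loose nail buffer, a straight solid bar with square ends, 80 (x) x 22 (y) x 16 mm, black core with grey faces. Origin: centre of the underside.
- massager: Bystander to leave: round grey silicone scalp massager, 74 mm across, nubs down, with a mushroom knob on top, 44 mm high. Origin: centre of the underside.
- tumbler: Bystander to leave: upright frosted glass tumbler, 72 mm across, 95 mm high, beyond the other things. Origin: centre of the underside.
Not all that is in view belongs to the job. Leave any blue or yellow look-alike of the hair_fork alone.

How it is judged:
At the end, for the whole second after the job is handed in: Fork in the longest dish, barrette in the middle one, clip in the shortest: each on the dish floor, centred within 16 mm along and 14 mm across, aligned within 0.25 rad, upright within 0.08 rad, at rest. Look-alikes, massager and tumbler within 20 mm of their start; tumbler upright within 0.15 rad (x of hair_fork in the frame of long_dish between -0.016 and 0.016 m and y of hair_fork in the frame of long_dish between -0.014 and 0.014 m and z of hair_fork in the frame of long_dish between 0 and 0.0065 m and angle between the x axis of hair_fork and the x axis of long_dish, either way round below 0.25 rad and angle between each of hair_fork, barrette, claw_clip's own z axis and vertical below 0.08 rad and linear speed of each of hair_fork, barrette, claw_clip below 0.01 m/s and angular speed of each of hair_fork, barrette, claw_clip below 0.1 rad/s and x of barrette in the frame of middle_dish between -0.016 and 0.016 m and y of barrette in the frame of middle_dish between -0.014 and 0.014 m and z of barrette in the frame of middle_dish between 0 and 0.0065 m and angle between the x axis of barrette and the x axis of middle_dish, either way round below 0.25 rad and x of claw_clip in the frame of short_dish between -0.016 and 0.016 m and y of claw_clip in the frame of short_dish between -0.014 and 0.014 m and z of claw_clip in the frame of short_dish between 0 and 0.0065 m and angle between the x axis of claw_clip and the x axis of short_dish, either way round below 0.25 rad and distance of each of spatula, nail_buffer, massager, tumbler from where it was at the start of the episode below 0.02 m and angle between tumbler's own z axis and vertical below 0.15 rad); the robot touches nothing.
It fails at once if the spatula is pushed or carried more than 20 mm from its place (distance of spatula from where it was at the start of the episode above 0.02 m).
It fails at once if the nail buffer is pushed or carried more than 20 mm from its place (distance of nail_buffer from where it was at the start of the episode above 0.02 m).
It fails at once if the scalp massager is pushed or carried more than 20 mm from its place (distance of massager from where it was at the start of the episode above 0.02 m).
It fails at once if the tumbler is pushed or carried more than 20 mm from its place (distance of tumbler from where it was at the start of the episode above 0.02 m).
It fails at once if the tumbler is tipped (angle between tumbler's own z axis and vertical above 0.3 rad).
It also fails if it takes over 93 s, if anything falls off the work surface, if the arm or the gripper's body presses on something with over 40 N, if the wrist force passes 120 N, or if a joint passes its speed limit or range.

## Working session

There is one attempt and no reset: what is moved stays moved. The work goes in short steps, Python scripts to look and compute and a shell command to move; the robot and the scene stay as the last step left them, time stands still between calls to the robot, and variables do not carry over. Pictures are saved under pics/ and viewed, at most 14 in all, crops included, and the job is handed in when it is done.

```bash
ls; mkdir -p pics; python3 - <<'E'
from station import *
import cv2
s=state();print(s)
for n in("scene","side"):
    c=capture(n);cv2.imwrite(f"pics/{n}0.png",c["image"][:,:,::-1]);print(n,c["fx"],c["cx"],c["cy"],c["eye"],c["rotation"],c.keys())
E
```

```text
pics
{'time_s': 0.0, 'joint_pos': array([-1.23149272,  0.61590745, -0.01262791,  1.4248717 ,  0.00811639,
        1.1033898 , -0.04039695]), 'joint_velocities': array([ 0.00071804, -0.00176082,  0.00036305,  0.00149164, -0.00067918,
       -0.00172291, -0.00102269]), 'tau': array([ 6.05961886e-04, -4.58932042e+01,  2.09186473e-01, -1.65748787e+01,
       -6.10856269e-02,  2.01452791e-02,  2.22362246e-04]), 'tool_pos': array([0.23221563, 0.60626937, 0.2174978 ]), 'tcp_rot': array([-0.57119528, -3.0888038 ,  0.0039128 ]), 'ft_force': array([-0.46175039,  0.34848215, -0.38213404]), 'ft_torque': array([ 0.01308977, -0.00311632,  0.00643226]), 'finger_force': 0.0, 'finger_gap': 0.09287166947040601}
scene 527.741529397794 321.81869032419473 244.01957148471323 [ 1.42945258 -0.22096716  0.67525524] [0.7677715  0.62246918 1.29091621] dict_keys(['image', 'fx', 'fy', 'cx', 'cy', 'eye', 'rotation', 'shot'])
side 433.8013496795729 319.0629952027631 242.78469789664408 [ 0.46621775 -0.61105569  0.64368555] [ 0.77468621 -0.07537239 -0.2279991 ] dict_keys(['image', 'fx', 'fy', 'cx', 'cy', 'eye', 'rotation', 'shot'])
```

View pics/scene0.png

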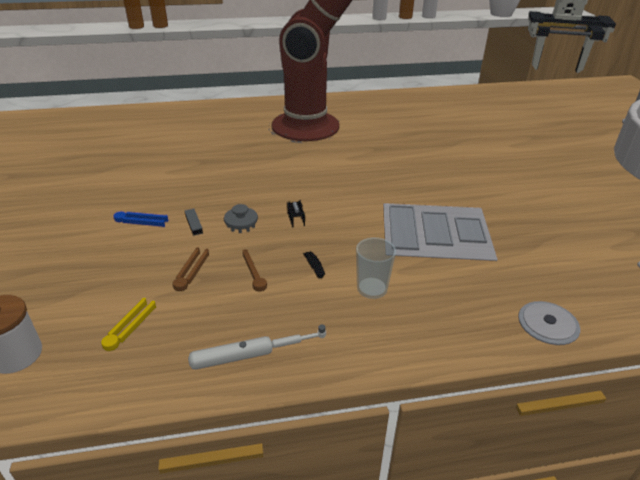

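View pics/side0.png

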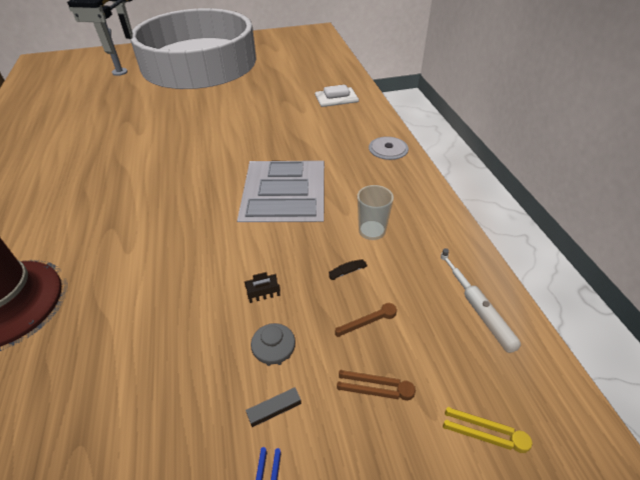

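The wooden fork is at scene (192,270) / side (375,385): it has two prongs. The spatula is at (255,270) / (367,320), with one stem, and the blue and yellow forks are decoys. The barrette is at (315,264) / (348,269): arched with tapered ends. The grey straight bar at (194,220) / (273,406) is the buffer. The clip is at (296,213) / (262,287). The dishes run long to short from side y=207 to y=169.

```bash
cat > h.py <<'E'
from station import *
import cv2, numpy as np
from scipy.spatial.transform import Rotation as R
def rays(c,uv,fish=False):
    uv=np.asarray(uv,float).reshape(-1,2)
    a=(uv[:,0]-c["cx"])/c["fx"]; b=(uv[:,1]-c["cy"])/c["fy"]
    if fish:
        r=np.hypot(a,b); k=np.where(r>1e-9,np.sin(r)/np.maximum(r,1e-9),1)
        d=np.stack([a*k,-b*k,-np.cos(r)],1)
    else: d=np.stack([a,-b,-np.ones_like(a)],1)
    return R.from_rotvec(c["rotation"]).apply(d)
def plane(c,uv,z,fish=False):
    d=rays(c,uv,fish); e=np.asarray(c["eye"])
    return (e+d*((z-e[2])/d[:,2])[:,None])[:,:2]
def rect(c,region,z,fish=False):
    v,u=np.nonzero(region); p=plane(c,np.stack([u,v],1),z,fish)
    (x,y),(w,h),_=r=cv2.minAreaRect((p*1000).astype(np.float32))
    bx=cv2.boxPoints(r); e1=bx[1]-bx[0]; e2=bx[2]-bx[1]
    l=e1 if np.hypot(*e1)>np.hypot(*e2) else e2
    return [round(float(t),1) for t in (x,y,max(w,h),min(w,h),np.degrees(np.arctan2(l[1],l[0]))%180)]
def report(cam,zs):
    fish=cam=="wrist"
    c=capture(cam)
    for n,z in zs.items():
        for t in trace(c,n)[:4]:
            if t["confidence"]>.2: print(cam,n,round(t["confidence"],2),np.round(t["box"]).astype(int).tolist(),rect(c,t["region"],z,fish))
    return c
E
python3 - <<'E'
from h import *
zs=dict(hair_fork=.007,barrette=.01,claw_clip=.02,long_dish=.011,middle_dish=.011,short_dish=.011,massager=.02,nail_buffer=.008,spatula=.007,tumbler=.04)
for n in("side","scene"):
    c=report(n,zs)
    if n=="side":
        cv2.imwrite("pics/crop.png",cv2.resize(c["image"][240:440,220:440,::-1],None,fx=3,fy=3,interpolation=cv2.INTER_CUBIC)[:600])
E
```

```text
side hair_fork 0.79 [337, 366, 418, 400] [614.3, -322.7, 118.5, 35.4, 156.1]
side hair_fork 0.64 [255, 450, 282, 479] [436.0, -396.6, 41.6, 29.4, 72.3]
side hair_fork 0.63 [444, 408, 532, 454] [747.0, -426.1, 120.3, 34.2, 146.8]
side barrette 0.84 [334, 258, 366, 282] [637.4, -82.6, 82.7, 27.1, 12.4]
side claw_clip 0.91 [244, 270, 285, 301] [470.8, -93.4, 64.8, 59.5, 92.0]
side long_dish 0.43 [337, 369, 417, 400] [613.3, -324.2, 120.7, 37.4, 158.6]
side long_dish 0.26 [256, 176, 308, 197] [562.1, 195.5, 116.2, 60.3, 165.5]
side middle_dish 0.68 [258, 179, 307, 199] [562.2, 195.5, 116.0, 60.3, 165.5]
side middle_dish 0.33 [250, 323, 294, 361] [471.2, -212.1, 80.8, 73.9, 78.8]
side short_dish 0.56 [265, 161, 306, 179] [578.8, 264.6, 85.2, 66.3, 165.3]
side massager 0.8 [251, 322, 297, 364] [471.9, -217.6, 76.7, 73.0, 115.8]
side nail_buffer 0.85 [248, 388, 302, 427] [456.0, -318.3, 83.3, 32.7, 11.9]
side nail_buffer 0.62 [266, 161, 307, 178] [580.0, 270.6, 85.0, 62.6, 165.3]
side spatula 0.81 [334, 304, 396, 336] [637.4, -206.2, 117.6, 28.4, 15.0]
side tumbler 0.81 [358, 185, 394, 241]
[... 401 characters left out ...]
, 36.6, 178.3]
scene long_dish 0.57 [388, 205, 420, 249] [547.6, 127.0, 168.9, 59.8, 165.4]
scene middle_dish 0.89 [424, 213, 455, 249] [567.0, 196.6, 124.4, 57.4, 165.7]
scene short_dish 0.89 [456, 216, 486, 244] [584.9, 266.5, 92.7, 58.7, 165.0]
scene short_dish 0.58 [303, 254, 323, 277] [645.4, -81.9, 86.8, 23.4, 10.0]
scene massager 0.88 [224, 206, 259, 231] [475.0, -216.9, 89.8, 80.5, 37.4]
scene massager 0.36 [287, 200, 306, 225] [472.7, -96.7, 91.4, 36.3, 179.2]
scene nail_buffer 0.75 [185, 208, 203, 235] [454.3, -319.5, 101.7, 23.8, 12.7]
scene spatula 0.79 [244, 251, 266, 293] [636.5, -199.4, 127.8, 28.0, 5.8]
scene tumbler 0.62 [354, 238, 396, 296] [700.6, 17.3, 177.5, 73.3, 156.4]
```

View pics/crop.png

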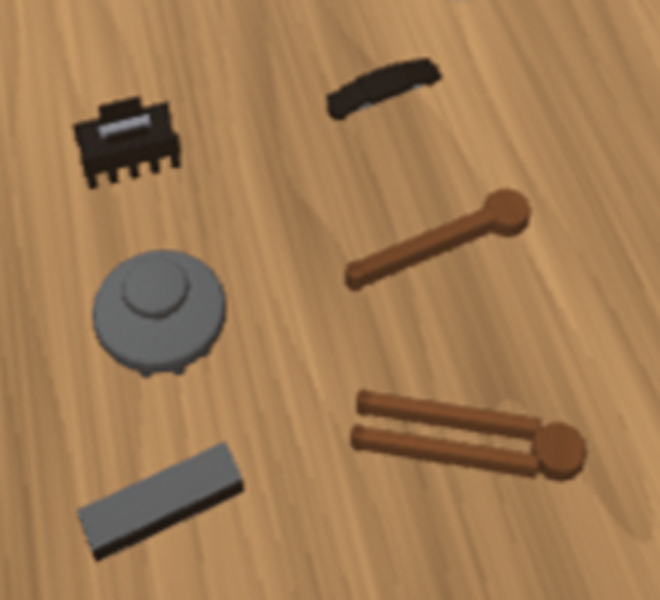

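The crop confirms it: fork with two prongs at the bottom right, spatula with one stem above it, arched barrette at the top, toothed clip at the upper left, and square-ended buffer at the lower left. Next I move over the middle of the field.

```bash
cat >> h.py <<'E'
def go(x,y,z,yawy=None):
    """tool-frame shift (mm) and twist (rad) from the present pose to TCP x,y,z (mm), tool y at yawy deg (mod 180)"""
    s=state(); M=R.from_rotvec(s["tcp_rot"]); d=np.array([x,y,z])-1000*np.array(s["tool_pos"])
    m=M.as_matrix(); yaw=np.degrees(np.arctan2(m[1,1],m[0,1])); tw=0
    if yawy is not None: tw=-np.radians((yawy-yaw+90)%180-90)
    print("shift",np.round(M.inv().apply(d),1),"twist",round(float(tw),3),"yawy",round(yaw,1),"tcp",np.round(1000*np.array(s["tool_pos"]),1),"z",np.round(m[:,2],3),"gap",round(s["finger_gap"],4),"t",s["time_s"])
E
python3 - <<'E'
from h import *
go(520,-100,220,100)
c=capture("side"); print(plane(c,[[373,228]],0)); c=capture("scene"); print(plane(c,[[373,286]],0))
E
```

```text
shift [-521.4 -557.4   -1.3] twist -0.54 yawy 69.0 tcp [232.5 607.  218.6] z [-0. -0. -1.] gap 0.0928 t 1.2
[[0.724915   0.02117145]]
[[0.71332065 0.01851082]]
```

```bash
R='{"delta_pos":[-26,-28,0],"twist":0}'
python3 -m pendant '[{"delta_pos":[-26,-28,0],"twist":0},{"delta_pos":[-26,-28,0],"twist":0},{"delta_pos":[-26,-28,0],"twist":0},{"delta_pos":[-26,-28,0],"twist":0},{"delta_pos":[-26,-28,0],"twist":0}]' | tail -3
python3 -m pendant '[{"delta_pos":[-26,-28,0],"twist":0},{"delta_pos":[-26,-28,0],"twist":0},{"delta_pos":[-26,-28,0],"twist":0},{"delta_pos":[-26,-28,0],"twist":0},{"delta_pos":[-26,-28,0],"twist":0}]' | tail -3
python3 -m pendant '[{"delta_pos":[-26,-28,0],"twist":0},{"delta_pos":[-26,-28,0],"twist":0},{"delta_pos":[-26,-28,0],"twist":0},{"delta_pos":[-26,-28,0],"twist":0},{"delta_pos":[-26,-28,0],"twist":0}]' | tail -3
python3 -m pendant '[{"delta_pos":[-26,-28,0],"twist":0},{"delta_pos":[-26,-28,0],"twist":0},{"delta_pos":[-26,-28,0],"twist":0},{"delta_pos":[-26,-28,0],"twist":0},{"delta_pos":[0,0,0],"twist":0}]' | tail -3
python3 -m pendant '[{"delta_pos":[0,0,0],"twist":-0.13},{"delta_pos":[0,0,0],"twist":-0.13},{"delta_pos":[0,0,0],"twist":-0.13},{"delta_pos":[0,0,0],"twist":-0.13},{"delta_pos":[0,0,0],"twist":0}]' | tail -3
python3 - <<'E'
from h import *
go(520,-100,220,100)
c=report("wrist",dict(hair_fork=.014,barrette=.014,claw_clip=.03,massager=.02,spatula=.014))
cv2.imwrite("pics/w1.png",c["image"][:,:,::-1])
E
```

```text
ft_force: [0.9, -0.1, -0.3]
finger_gap: 0.0931
finger_force: 0.0
ft_force: [0.6, 0.5, 0.0]
finger_gap: 0.0934
finger_force: 0.0
ft_force: [0.1, 0.5, -0.2]
finger_gap: 0.0932
finger_force: 0.0
ft_force: [-1.3, -0.2, 0.2]
finger_gap: 0.0933
finger_force: 0.0
ft_force: [1.0, 0.2, 0.6]
finger_gap: 0.0932
finger_force: 0.0
shift [-11.2 -36.4  -1.2] twist -0.02 yawy 98.9 tcp [503.4 -65.8 218.8] z [ 0.     0.001 -1.   ] gap 0.0932 t 3.8
wrist hair_fork 0.95 [0, 85, 65, 133] [423.3, -427.3, 126.3, 30.7, 72.6]
wrist hair_fork 0.61 [80, 226, 123, 305] [609.9, -317.9, 121.4, 31.7, 156.1]
wrist hair_fork 0.55 [50, 302, 69, 317] [689.2, -390.0, 34.3, 22.0, 79.2]
wrist barrette 0.92 [272, 288, 295, 348] [632.9, -83.6, 79.0, 23.6, 10.0]
wrist claw_clip 0.77 [271, 144, 309, 206] [470.2, -95.4, 59.7, 30.7, 4.0]
wrist massager 0.77 [142, 126, 212, 198] [470.6, -215.2, 74.0, 73.7, 70.4]
```

View pics/w1.png

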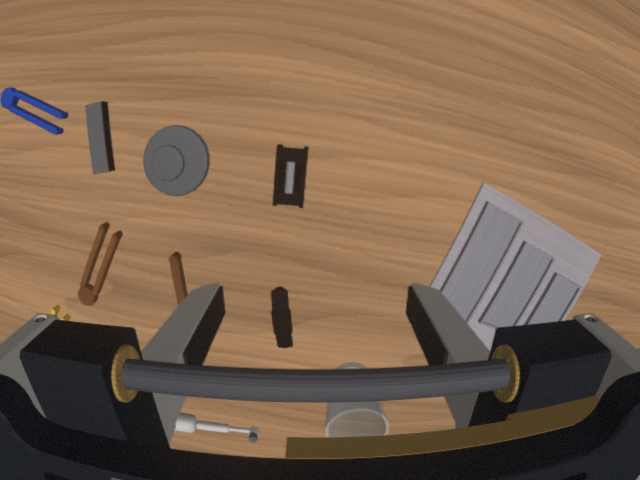

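The wrist view shows the clip at (290,175), barrette at (283,318) and fork at (100,265). The sizes match, so I start with the clip.

```bash
python3 - <<'E'
from h import *
go(470,-95,70,94)
E
```

```text
shift [ 37.5 -23.3 148.7] twist 0.084 yawy 98.8 tcp [503.5 -66.3 218.7] z [-0. -0. -1.] gap 0.0934 t 4.1
```

```bash
python3 -m pendant '[{"delta_pos":[12,-8,36],"twist":0},{"delta_pos":[12,-8,36],"twist":0},{"delta_pos":[13,-7,36],"twist":0},{"delta_pos":[0,0,0],"twist":0.08},{"delta_pos":[0,0,0],"twist":0}]' 0.5| tail -3
python3 - <<'E'
from h import *
go(470,-95,10,94)
c=report("wrist",dict(claw_clip=.03))
cv2.imwrite("pics/w2.png",c["image"][:,:,::-1])
E
```

```text
ft_force: [0.3, -0.4, 1.4]
finger_gap: 0.0696
finger_force: 0.0
shift [-0.5 -0.  99.8] twist 0.003 yawy 94.2 tcp [469.8 -95.  109.8] z [-0.002 -0.    -1.   ] gap 0.0696 t 4.6
wrist claw_clip 0.7 [292, 204, 338, 290] [468.3, -95.7, 62.9, 29.9, 3.1]
```

View pics/w2.png

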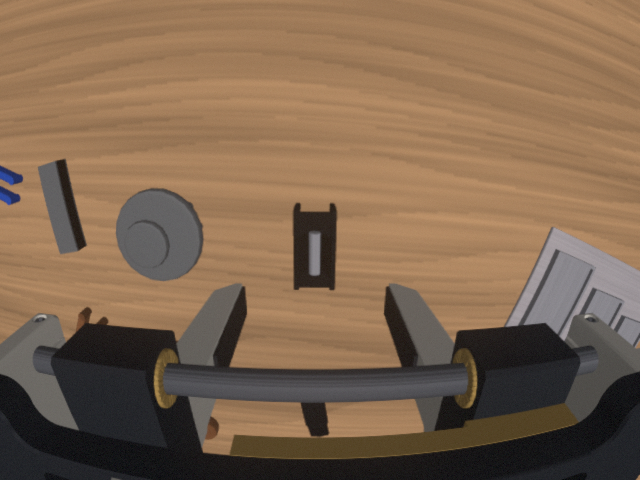

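The clip sits centred between the fingers at (315,247). I descend and grip it.

```bash
python3 -m pendant '[{"delta_pos":[0,0,33],"twist":0},{"delta_pos":[0,0,33],"twist":0},{"delta_pos":[0,0,24],"twist":0},{"delta_pos":[0,0,10],"twist":0},{"delta_pos":[0,0,0],"twist":0}]' | tail -4
python3 -m pendant '[{"delta_pos":[0,0,0],"twist":0},{"delta_pos":[0,0,0],"twist":0},{"delta_pos":[0,0,0],"twist":0},{"delta_pos":[0,0,0],"twist":0},{"delta_pos":[0,0,0],"twist":0}]' -1| tail -4
python3 -m pendant '[{"delta_pos":[0,0,-30],"twist":0},{"delta_pos":[0,0,-40],"twist":0},{"delta_pos":[0,0,-40],"twist":0},{"delta_pos":[0,0,-40],"twist":0},{"delta_pos":[0,0,0],"twist":0}]' | tail -4
python3 - <<'E'
from h import *
go(582,266,160,75.4)
E
```

```text
tcp_rot: [0.118, -3.139, -0.0]
ft_force: [-0.6, -0.0, 0.3]
finger_gap: 0.0696
finger_force: 0.0
tcp_rot: [-0.117, 3.139, -0.0]
ft_force: [-0.5, -0.6, -0.6]
finger_gap: 0.0344
finger_force: 0.0
tcp_rot: [-0.116, 3.128, -0.004]
ft_force: [0.7, 0.2, -0.5]
finger_gap: 0.0297
finger_force: 30.0
shift [-134.5  352.7    6.1] twist 0.329 yawy 94.2 tcp [473.9 -95.6 165.6] z [ 0.011 -0.002 -1.   ] gap 0.0297 t 6.2
```

The fingers closed partly during the lift, so I check the grip height.

```bash
python3 - <<'E'
from h import *
go(582,266,160,75.4)
c=capture("side"); s=state(); p=np.array(s["tool_pos"])
for t in find_in(c,"claw_clip")[:2]: print(t)
def px(c,w):
    d=R.from_rotvec(c["rotation"]).inv().apply(w-np.asarray(c["eye"])); return c["cx"]+c["fx"]*d[0]/-d[2], c["cy"]-c["fy"]*d[1]/-d[2]
u,v=px(c,p); print(u,v,px(c,p+[0,0,-.02]))
u=int(u);v=int(v)
cv2.imwrite("pics/s3.png",cv2.resize(c["image"][v-60:v+60,u-80:u+80,::-1],None,fx=5,fy=5))
E
```

```text
shift [-134.5  352.7    6.1] twist 0.329 yawy 94.2 tcp [473.9 -95.6 165.6] z [ 0.011 -0.002 -1.   ] gap 0.0297 t 6.2
{'box': [235.1, 220.2, 278.7, 246.0], 'confidence': 0.69}
253.13106095986336 229.7467862408152 (np.float64(254.65175333570465), np.float64(238.55812413421054))
```

View pics/s3.png

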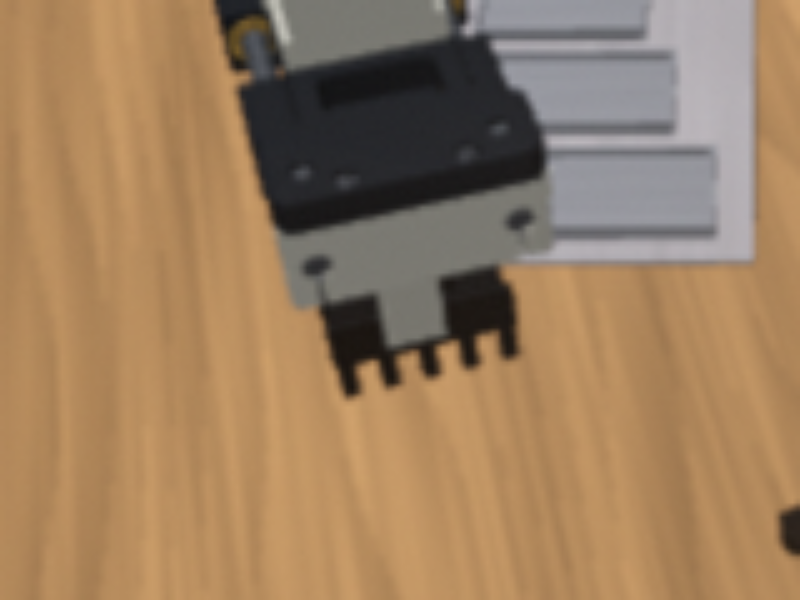

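The clip is level in the fingers, with about 12 mm of teeth below the tips. I carry it to the short dish.

```bash
python3 -m pendant '[{"delta_pos":[-13,35,0],"twist":0},{"delta_pos":[-13,35,0],"twist":0},{"delta_pos":[-13,35,0],"twist":0},{"delta_pos":[-13,35,0],"twist":0},{"delta_pos":[-13,35,0],"twist":0}]' | tail -1
python3 -m pendant '[{"delta_pos":[-14,36,0],"twist":0},{"delta_pos":[-14,36,0],"twist":0},{"delta_pos":[-14,36,0],"twist":0},{"delta_pos":[-14,36,0],"twist":0},{"delta_pos":[-14,36,0],"twist":0}]' | tail -1
python3 -m pendant '[{"delta_pos":[0,0,0],"twist":0.11},{"delta_pos":[0,0,0],"twist":0.11},{"delta_pos":[0,0,0],"twist":0.11},{"delta_pos":[0,0,0],"twist":0},{"delta_pos":[0,0,0],"twist":0}]' | tail -1
python3 - <<'E'
from h import *
go(582,266,70,75.4)
c=report("wrist",dict(claw_clip=.165,short_dish=.011,middle_dish=.011,long_dish=.011))
cv2.imwrite("pics/w4.png",c["image"][:,:,::-1])
E
```

```text
finger_force: 30.0
finger_force: 30.0
finger_force: 30.0
shift [-4.9 -1.4 88.7] twist 0.001 yawy 75.5 tcp [577.8 268.7 158.7] z [-0.003 -0.002 -1.   ] gap 0.0298 t 7.8
wrist claw_clip 0.83 [282, 238, 347, 364] [576.8, 268.9, 66.9, 30.2, 166.2]
wrist short_dish 0.65 [284, 175, 349, 258] [572.1, 271.6, 69.9, 57.1, 165.5]
wrist short_dish 0.4 [130, 144, 204, 302] [545.4, 131.9, 156.3, 59.3, 166.1]
wrist middle_dish 0.71 [201, 161, 274, 288] [562.2, 200.9, 116.5, 57.7, 166.1]
wrist long_dish 0.64 [130, 145, 200, 304] [545.0, 132.2, 155.7, 59.8, 166.2]
```

View pics/w4.png

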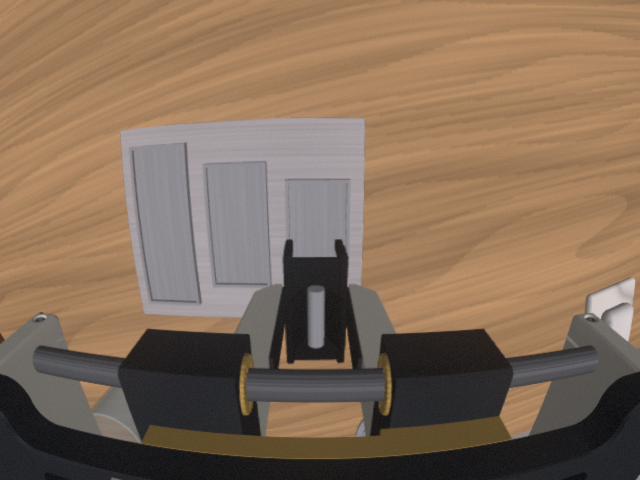

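```bash
python3 -m pendant '[{"delta_pos":[-2,0,36],"twist":0},{"delta_pos":[0,0,36],"twist":0},{"delta_pos":[0,0,32],"twist":0},{"delta_pos":[0,0,10],"twist":0},{"delta_pos":[0,0,0],"twist":0}]' | tail -1
python3 - <<'E'
from h import *
go(580,269,19,75.4)
c=report("wrist",dict(claw_clip=.056,middle_dish=.011,long_dish=.011))
cv2.imwrite("pics/w5.png",c["image"][:,:,::-1])
c=report("side",dict(short_dish=.011,middle_dish=.011,long_dish=.011))
E
```

```text
finger_force: 30.0
shift [ 0.   0.9 26.3] twist -0.001 yawy 75.4 tcp [579.9 268.1  45.3] z [-0.003 -0.001 -1.   ] gap 0.0297 t 8.55
wrist claw_clip 0.94 [282, 237, 351, 367] [576.6, 269.0, 66.1, 30.0, 165.4]
wrist middle_dish 0.78 [145, 176, 250, 334] [553.9, 203.2, 99.3, 57.7, 165.5]
wrist long_dish 0.94 [51, 151, 151, 358] [540.0, 134.2, 144.6, 60.1, 165.8]
side short_dish 0.91 [266, 161, 303, 176] [579.3, 266.6, 84.1, 62.3, 165.4]
side short_dish 0.54 [357, 184, 396, 240] [745.6, 63.7, 177.5, 79.9, 73.0]
side middle_dish 0.77 [257, 180, 307, 195] [561.6, 195.6, 117.5, 60.3, 165.5]
side middle_dish 0.63 [358, 186, 398, 242] [745.7, 60.8, 183.2, 81.9, 73.0]
side long_dish 0.86 [245, 197, 319, 217] [545.4, 126.1, 157.6, 65.6, 167.1]
```

View pics/w5.png

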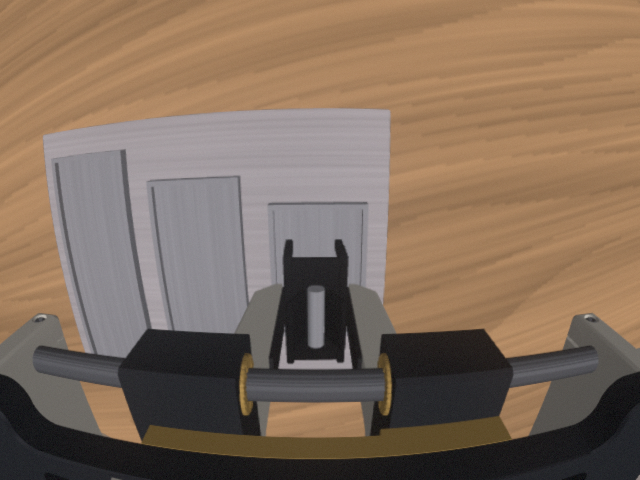

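```bash
python3 - <<'E'
from h import *
c=capture("wrist")
p=1000*plane(c,[[267,203],[368,203]],.011,True); print(p, np.hypot(*(p[1]-p[0])))
a=np.radians(165.5);m=p.mean(0)
for s in(1,-1): print(m+s*42*np.array([np.cos(a),np.sin(a)]))
E
```

```text
[[533.70146487 253.66816101]
 [547.92186087 307.97019136]] 56.13314673465579
[500.14946197 291.33513636]
[581.47386376 270.30321602]
```

```bash
python3 -m pendant '[{"delta_pos":[-2,1,12],"twist":0},{"delta_pos":[0,0,8],"twist":0},{"delta_pos":[0,0,4],"twist":0},{"delta_pos":[0,0,2],"twist":0},{"delta_pos":[0,0,0],"twist":0}]' 
python3 - <<'E'
from h import *
go(580,269,19,75.4)
E
```

```text
time_s: 9.5
tool_pos: [0.5838, 0.2684, 0.027]
tcp_rot: [0.401, 3.115, 0.0]
ft_force: [-10.1, -4.6, 35.6]
finger_gap: 0.0299
finger_force: 30.0
shift [ 3.8 -0.3  8. ] twist -0.001 yawy 75.3 tcp [583.8 268.4  27. ] z [ 0.001  0.    -1.   ] gap 0.0299 t 9.5
```

```bash
python3 -m pendant '[{"delta_pos":[0,0,-5],"twist":0},{"delta_pos":[0,0,0],"twist":0}]' |sed -n 2,4p
python3 - <<'E'
from h import *
c=capture("scene"); a=cv2.resize(c["image"][180:280,420:520,::-1],None,fx=4,fy=4,interpolation=cv2.INTER_CUBIC)
c=capture("side"); b=cv2.resize(c["image"][120:220,230:330,::-1],None,fx=4,fy=4,interpolation=cv2.INTER_CUBIC)
cv2.imwrite("pics/p6.png",np.hstack([a,b]))
E
```

```text
tool_pos: [0.5837, 0.2692, 0.0272]
tcp_rot: [0.401, 3.114, 0.001]
ft_force: [-2.9, -0.0, 13.8]
```

View pics/p6.png

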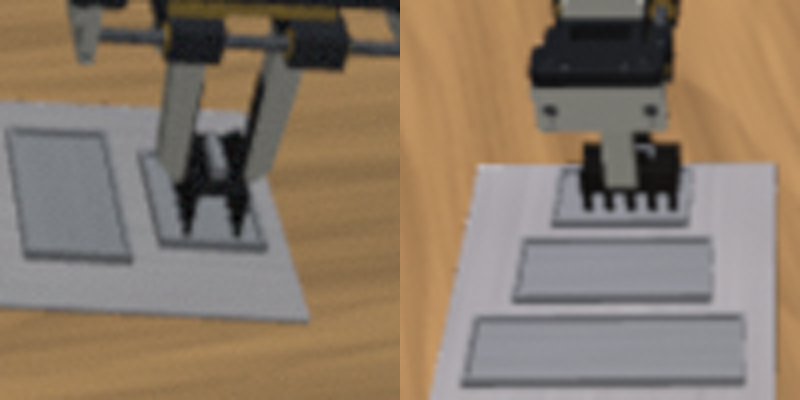

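The clip stands inside the short dish on its floor, about 5 mm off centre along it. I release it.

```bash
python3 -m pendant '[{"delta_pos":[0,0,0],"twist":0},{"delta_pos":[0,0,0],"twist":0},{"delta_pos":[0,0,0],"twist":0},{"delta_pos":[0,0,-5],"twist":0},{"delta_pos":[0,0,-20],"twist":0}]' 0.2 | tail -3
python3 -m pendant '[{"delta_pos":[0,0,-40],"twist":0},{"delta_pos":[0,0,-40],"twist":0},{"delta_pos":[0,0,-40],"twist":0},{"delta_pos":[0,0,0],"twist":0},{"delta_pos":[0,0,0],"twist":0}]' | tail -2
python3 - <<'E'
from h import *
go(638,-83,160,102)
report("side",dict(claw_clip=.022))
report("scene",dict(claw_clip=.022))
report("wrist",dict(claw_clip=.037,short_dish=.011))
E
```

```text
ft_force: [-1.0, 0.6, -0.5]
finger_gap: 0.0556
finger_force: 0.0
finger_gap: 0.0559
finger_force: 0.0
shift [-142.1 -326.9   11.3] twist -0.465 yawy 75.3 tcp [583.2 269.2 171.5] z [ 0.002  0.001 -1.   ] gap 0.0559 t 10.8
side claw_clip 0.83 [277, 150, 304, 170] [588.5, 281.2, 85.1, 62.8, 75.3]
scene claw_clip 0.88 [464, 211, 482, 236] [583.5, 268.8, 91.9, 40.0, 159.7]
scene claw_clip 0.42 [452, 219, 487, 244] [600.3, 257.6, 94.0, 58.1, 165.2]
wrist claw_clip 0.89 [301, 194, 336, 267] [583.4, 269.3, 61.4, 29.9, 164.6]
wrist short_dish 0.93 [285, 168, 346, 266] [580.0, 270.4, 84.8, 56.6, 165.8]
```

The clip is about 3 mm from centre. Barrette next.

```bash
python3 -m pendant '[{"delta_pos":[-14,-33,0],"twist":0},{"delta_pos":[-14,-33,0],"twist":0},{"delta_pos":[-14,-33,0],"twist":0},{"delta_pos":[-14,-33,0],"twist":0},{"delta_pos":[-14,-33,0],"twist":0}]' 0.1| tail -1
python3 -m pendant '[{"delta_pos":[-14,-33,0],"twist":0},{"delta_pos":[-14,-33,0],"twist":0},{"delta_pos":[-14,-33,0],"twist":0},{"delta_pos":[-14,-33,0],"twist":0},{"delta_pos":[-14,-33,0],"twist":0}]' | tail -1
python3 -m pendant '[{"delta_pos":[0,0,0],"twist":-0.12},{"delta_pos":[0,0,0],"twist":-0.12},{"delta_pos":[0,0,0],"twist":-0.12},{"delta_pos":[0,0,0],"twist":-0.12},{"delta_pos":[0,0,0],"twist":0}]' | tail -1
python3 - <<'E'
from h import *
c=report("wrist",dict(barrette=.014,tumbler=.09))
go(638,-83,70,102)
E
```

```text
finger_force: 0.0
finger_force: 0.0
finger_force: 0.0
wrist barrette 0.96 [306, 180, 332, 269] [636.2, -84.7, 78.1, 23.9, 9.6]
wrist tumbler 0.61 [363, 295, 436, 371] [688.4, -14.9, 60.4, 41.9, 140.0]
shift [ -3.8   1.8 100.3] twist 0.013 yawy 102.7 tcp [634.7 -85.6 170.3] z [-0.001  0.    -1.   ] gap 0.0515 t 12.8
```

```bash
python3 -m pendant '[{"delta_pos":[-2,1,40],"twist":0.03},{"delta_pos":[0,0,40],"twist":0},{"delta_pos":[0,0,40],"twist":0},{"delta_pos":[0,0,30],"twist":0},{"delta_pos":[0,0,12],"twist":0}]' | tail -3
python3 -m pendant '[{"delta_pos":[0,0,0],"twist":0},{"delta_pos":[0,0,0],"twist":0},{"delta_pos":[0,0,0],"twist":0},{"delta_pos":[0,0,0],"twist":0},{"delta_pos":[0,0,0],"twist":0}]' -1| tail -1
python3 -m pendant '[{"delta_pos":[0,0,0],"twist":0},{"delta_pos":[0,0,0],"twist":0},{"delta_pos":[0,0,0],"twist":0}]' | tail -5
python3 - <<'E'
from h import *
go(562,199,170,75.5)
E
```

```text
ft_force: [-0.1, 0.6, 0.9]
finger_gap: 0.0513
finger_force: 0.0
finger_force: 30.0
tool_pos: [0.6378, -0.0843, 0.0104]
tcp_rot: [-0.304, 3.124, -0.001]
ft_force: [-0.7, 0.2, 7.4]
finger_gap: 0.0213
finger_force: 30.0
shift [  19.2  292.5 -159.9] twist 0.447 yawy 101.1 tcp [637.8 -84.3  10.4] z [ 0.003 -0.    -1.   ] gap 0.0213 t 14.1
```

```bash
python3 -m pendant '[{"delta_pos":[0,0,-20],"twist":0},{"delta_pos":[0,0,-35],"twist":0},{"delta_pos":[0,0,-35],"twist":0},{"delta_pos":[0,0,-35],"twist":0},{"delta_pos":[0,0,-35],"twist":0}]' | tail -2
python3 -m pendant '[{"delta_pos":[2,32,0],"twist":0},{"delta_pos":[2,32,0],"twist":0},{"delta_pos":[2,32,0],"twist":0},{"delta_pos":[2,32,0],"twist":0},{"delta_pos":[2,32,0],"twist":0}]' | tail -2
python3 -m pendant '[{"delta_pos":[2,33,0],"twist":0},{"delta_pos":[2,33,0],"twist":0},{"delta_pos":[2,33,0],"twist":0},{"delta_pos":[2,33,0],"twist":0},{"delta_pos":[0,0,0],"twist":0}]' | tail -2
python3 -m pendant '[{"delta_pos":[0,0,0],"twist":0.11},{"delta_pos":[0,0,0],"twist":0.11},{"delta_pos":[0,0,0],"twist":0.11},{"delta_pos":[0,0,0],"twist":0.11},{"delta_pos":[0,0,0],"twist":0}]' | tail -2
python3 - <<'E'
from h import *
go(562,199,50,75.5)
report("wrist",dict(middle_dish=.011,barrette=.17))
E
```

```text
finger_gap: 0.0214
finger_force: 30.0
finger_gap: 0.0212
finger_force: 30.0
finger_gap: 0.0213
finger_force: 30.0
finger_gap: 0.0213
finger_force: 30.0
shift [  0.9   1.1 118.6] twist 0.007 yawy 75.9 tcp [562.6 197.8 168.6] z [-0.    -0.001 -1.   ] gap 0.0213 t 16.1
wrist middle_dish 0.77 [284, 158, 352, 283] [562.2, 200.0, 115.8, 55.9, 165.8]
wrist middle_dish 0.47 [206, 136, 272, 301] [545.4, 130.9, 155.4, 57.3, 165.7]
wrist barrette 0.8 [291, 221, 341, 367] [560.0, 198.4, 78.1, 22.2, 167.7]
```

```bash
python3 -m pendant '[{"delta_pos":[-1,2,38],"twist":0},{"delta_pos":[0,0,38],"twist":0},{"delta_pos":[0,0,38],"twist":0},{"delta_pos":[0,0,24],"twist":0},{"delta_pos":[0,0,8],"twist":0}]' | tail -5
python3 -m pendant '[{"delta_pos":[0,0,2],"twist":0},{"delta_pos":[0,0,2],"twist":0},{"delta_pos":[0,0,0],"twist":0}]'
python3 - <<'E'
from h import *
go(562,199,18,75.5)
E
```

```text
tool_pos: [0.5621, 0.1996, 0.0198]
tcp_rot: [-0.383, -3.113, 0.004]
ft_force: [-0.4, -0.6, 0.4]
finger_gap: 0.0214
finger_force: 30.0
time_s: 17.05
tool_pos: [0.5651, 0.2008, 0.02]
tcp_rot: [0.384, 3.116, 0.002]
ft_force: [0.4, -0.4, -0.3]
finger_gap: 0.0215
finger_force: 30.0
shift [ 2.5 -2.5  1.9] twist 0.008 yawy 75.9 tcp [565.1 200.8  20. ] z [ 0.002  0.001 -1.   ] gap 0.0215 t 17.05
```

```bash
python3 -m pendant '[{"delta_pos":[1,-1,2],"twist":0},{"delta_pos":[0,0,1],"twist":0},{"delta_pos":[0,0,0],"twist":0}]' | sed -n 2,4p
python3 -m pendant '[{"delta_pos":[0,0,0],"twist":0},{"delta_pos":[0,0,0],"twist":0},{"delta_pos":[0,0,0],"twist":0},{"delta_pos":[0,0,-5],"twist":0},{"delta_pos":[0,0,-20],"twist":0}]' 0.0 | tail -3
python3 -m pendant '[{"delta_pos":[0,0,-40],"twist":0},{"delta_pos":[0,0,-40],"twist":0},{"delta_pos":[0,0,-45],"twist":0},{"delta_pos":[0,0,0],"twist":0},{"delta_pos":[0,0,0],"twist":0}]' | tail -2
python3 - <<'E'
from h import *
report("wrist",dict(claw_clip=.037,middle_dish=.011,barrette=.02))
go(590,-310,190,66.5)
E
```

```text
tool_pos: [0.5634, 0.2, 0.0173]
tcp_rot: [0.385, 3.116, 0.001]
ft_force: [-1.5, 0.4, 6.2]
ft_force: [0.2, -0.4, -0.3]
finger_gap: 0.0465
finger_force: 0.0
finger_gap: 0.0466
finger_force: 0.0
wrist claw_clip 0.89 [374, 196, 418, 269] [583.1, 266.8, 62.8, 38.8, 165.2]
wrist middle_dish 0.9 [282, 157, 346, 283] [562.6, 199.7, 116.2, 56.4, 165.9]
wrist barrette 0.91 [302, 180, 328, 266] [562.2, 199.7, 77.5, 21.8, 165.9]
shift [-151.3 -487.3  -25.5] twist 0.165 yawy 75.9 tcp [561.7 199.5 163.9] z [-0.003 -0.001 -1.   ] gap 0.0465 t 18.55
```

The barrette is dead centre. Now the fork.

```bash
python3 -m pendant '[{"delta_pos":[-13,-38,0],"twist":0},{"delta_pos":[-13,-38,0],"twist":0},{"delta_pos":[-13,-38,0],"twist":0},{"delta_pos":[-13,-38,0],"twist":0},{"delta_pos":[-13,-38,0],"twist":0}]' 0.3| tail -1
python3 -m pendant '[{"delta_pos":[-14,-38,0],"twist":0},{"delta_pos":[-14,-38,0],"twist":0},{"delta_pos":[-14,-38,0],"twist":0},{"delta_pos":[-14,-38,0],"twist":0},{"delta_pos":[-14,-38,0],"twist":0}]' | tail -1
python3 -m pendant '[{"delta_pos":[-13,-38,0],"twist":0},{"delta_pos":[-13,-38,0],"twist":0},{"delta_pos":[-14,-36,0],"twist":0.08},{"delta_pos":[0,0,0],"twist":0.08},{"delta_pos":[0,0,0],"twist":0}]' | tail -1
python3 - <<'E'
from h import *
c=report("wrist",dict(hair_fork=.014,spatula=.014))
go(612,-321,11,66.5)
cv2.imwrite("pics/w7.png",c["image"][:,:,::-1])
E
```

```text
finger_force: 0.0
finger_force: 0.0
finger_force: 0.0
wrist hair_fork 0.95 [300, 159, 336, 285] [612.2, -322.1, 117.9, 27.6, 156.3]
wrist hair_fork 0.78 [71, 62, 183, 116] [425.7, -430.6, 122.1, 29.7, 71.8]
wrist hair_fork 0.6 [258, 321, 294, 416] [741.1, -423.2, 127.3, 28.7, 146.5]
wrist spatula 0.56 [405, 143, 483, 255] [635.8, -209.5, 119.8, 28.6, 16.4]
shift [ -0.5  -3.3 153.7] twist 0.008 yawy 67.0 tcp [ 613.1 -318.1  164.7] z [-0.001  0.002 -1.   ] gap 0.0602 t 20.2
```

View pics/w7.png

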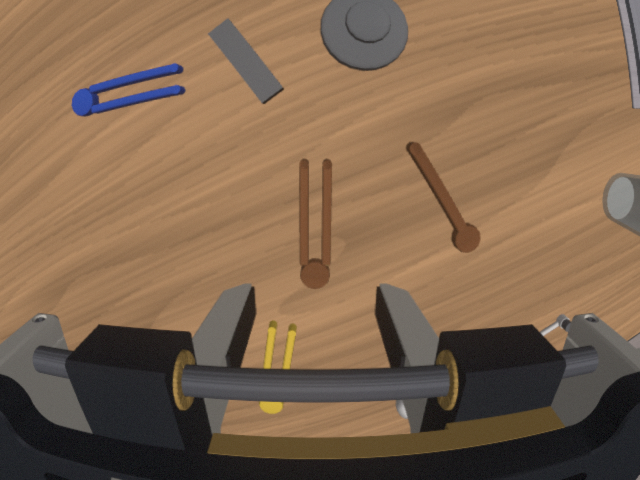

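The wooden fork, at (315,215) with two prongs, is between the fingers. The blue and yellow ones are elsewhere. I descend.

```bash
python3 -m pendant '[{"delta_pos":[0,-4,40],"twist":0},{"delta_pos":[0,0,40],"twist":0},{"delta_pos":[0,0,40],"twist":0},{"delta_pos":[0,0,28],"twist":0},{"delta_pos":[0,0,10],"twist":0}]' | tail -3
python3 -m pendant '[{"delta_pos":[0,0,0],"twist":0},{"delta_pos":[0,0,0],"twist":0},{"delta_pos":[0,0,0],"twist":0},{"delta_pos":[0,0,0],"twist":0},{"delta_pos":[0,0,0],"twist":0}]' -1| tail -1
python3 -m pendant '[{"delta_pos":[0,0,0],"twist":0},{"delta_pos":[0,0,0],"twist":0},{"delta_pos":[0,0,0],"twist":0}]' | tail -5
python3 - <<'E'
from h import *
go(545,130.5,170,75.7)
E
```

```text
ft_force: [-0.3, 0.6, 0.4]
finger_gap: 0.06
finger_force: 0.0
finger_force: 30.0
tool_pos: [0.6122, -0.3239, 0.0092]
tcp_rot: [0.632, 3.075, -0.001]
ft_force: [-0.1, 0.6, 5.6]
finger_gap: 0.0275
finger_force: 30.0
shift [ 240.7  391.1 -161.3] twist -0.156 yawy 66.8 tcp [ 612.2 -323.9    9.2] z [ 0.002 -0.001 -1.   ] gap 0.0275 t 21.5
```

```bash
python3 -m pendant '[{"delta_pos":[0,0,-15],"twist":0},{"delta_pos":[0,0,-30],"twist":0},{"delta_pos":[0,0,-40],"twist":0},{"delta_pos":[0,0,-40],"twist":0},{"delta_pos":[0,0,-35],"twist":0}]' | tail -2
python3 -m pendant '[{"delta_pos":[19,30,0],"twist":0},{"delta_pos":[19,30,0],"twist":0},{"delta_pos":[19,30,0],"twist":0},{"delta_pos":[19,30,0],"twist":0},{"delta_pos":[19,30,0],"twist":0}]' | tail -2
python3 -m pendant '[{"delta_pos":[18,30,0],"twist":0},{"delta_pos":[18,30,0],"twist":0},{"delta_pos":[18,30,0],"twist":0},{"delta_pos":[18,30,0],"twist":0},{"delta_pos":[18,30,0],"twist":0}]' | tail -2
python3 -m pendant '[{"delta_pos":[18,30,0],"twist":0},{"delta_pos":[18,30,0],"twist":0},{"delta_pos":[19,31,0],"twist":-0.08},{"delta_pos":[0,0,0],"twist":-0.08},{"delta_pos":[0,0,0],"twist":0}]' | tail -2
python3 - <<'E'
from h import *
go(545,130.5,50,75.7)
c=report("wrist",dict(long_dish=.011,hair_fork=.17))
c=capture("side");cv2.imwrite("pics/s8.png",cv2.resize(c["image"][80:240,200:400,::-1],None,fx=3,fy=3,interpolation=cv2.INTER_CUBIC))
E
```

```text
finger_gap: 0.0271
finger_force: 30.0
finger_gap: 0.027
finger_force: 30.0
finger_gap: 0.0274
finger_force: 30.0
finger_gap: 0.0274
finger_force: 30.0
shift [ -0.5  -0.9 118.1] twist 0.006 yawy 76.1 tcp [544.7 131.5 168.1] z [ 0.  0. -1.] gap 0.0274 t 23.5
wrist long_dish 0.78 [279, 138, 348, 302] [544.6, 129.1, 156.5, 56.2, 165.2]
wrist hair_fork 0.94 [284, 183, 348, 369] [535.2, 133.6, 99.9, 28.4, 166.1]
```

View pics/s8.png

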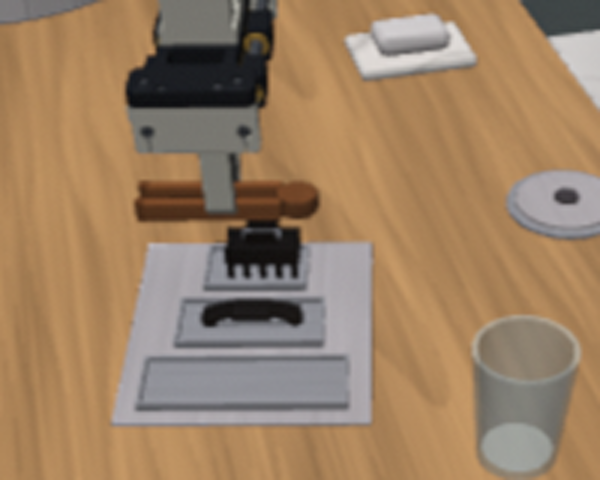

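The fork hangs level, and the barrette and clip sit well in their dishes. I lower the fork into the long dish.

```bash
python3 -m pendant '[{"delta_pos":[0,-1,38],"twist":0},{"delta_pos":[0,0,38],"twist":0},{"delta_pos":[0,0,38],"twist":0},{"delta_pos":[0,0,24],"twist":0},{"delta_pos":[0,0,8],"twist":0}]' | tail -5
python3 -m pendant '[{"delta_pos":[0,0,2],"twist":0},{"delta_pos":[0,0,2],"twist":0},{"delta_pos":[0,0,1],"twist":0},{"delta_pos":[0,0,0],"twist":0}]' | sed -n 2,4p
python3 - <<'E'
from h import *
go(544.8,129.5,16,75.7)
E
```

```text
tool_pos: [0.5432, 0.1277, 0.0191]
tcp_rot: [-0.389, -3.113, 0.004]
ft_force: [0.2, 0.0, -1.0]
finger_gap: 0.0269
finger_force: 30.0
tool_pos: [0.5456, 0.1295, 0.0177]
tcp_rot: [0.385, 3.116, 0.001]
ft_force: [0.7, 0.0, 0.1]
shift [ 0.8 -0.2  1.7] twist 0.004 yawy 75.9 tcp [545.6 129.5  17.7] z [ 0.002  0.    -1.   ] gap 0.0272 t 24.6
```

```bash
python3 -m pendant '[{"delta_pos":[0,0,1.5],"twist":0},{"delta_pos":[0,0,0.5],"twist":0},{"delta_pos":[0,0,0],"twist":0}]' | sed -n 2,4p
python3 -m pendant '[{"delta_pos":[0,0,0],"twist":0},{"delta_pos":[0,0,0],"twist":0},{"delta_pos":[0,0,0],"twist":0},{"delta_pos":[0,0,-5],"twist":0},{"delta_pos":[0,0,-20],"twist":0}]' 0.1 | tail -3
python3 -m pendant '[{"delta_pos":[0,0,-40],"twist":0},{"delta_pos":[0,0,-40],"twist":0},{"delta_pos":[0,0,-45],"twist":0},{"delta_pos":[0,0,0],"twist":0},{"delta_pos":[0,0,0],"twist":0}]' | tail -2
python3 - <<'E'
from h import *
c=report("wrist",dict(claw_clip=.037,barrette=.02,hair_fork=.021,long_dish=.011,middle_dish=.011,short_dish=.011))
c=report("side",dict(nail_buffer=.008,massager=.02,spatula=.007,tumbler=.04))
cv2.imwrite("pics/s9.png",c["image"][120:420,200:500,::-1].repeat(2,0).repeat(2,1))
E
```

```text
tool_pos: [0.5456, 0.1296, 0.0161]
tcp_rot: [0.385, 3.116, 0.001]
ft_force: [-1.5, -0.7, 5.4]
ft_force: [-0.0, 0.0, 0.0]
finger_gap: 0.051
finger_force: 0.0
finger_gap: 0.051
finger_force: 0.0
wrist claw_clip 0.88 [450, 196, 502, 270] [582.4, 265.3, 63.7, 46.6, 166.8]
wrist barrette 0.95 [384, 180, 410, 267] [562.3, 199.5, 78.6, 21.8, 169.0]
wrist hair_fork 0.64 [301, 157, 332, 287] [545.4, 129.3, 119.0, 27.9, 166.4]
wrist long_dish 0.8 [283, 134, 351, 301] [544.7, 129.8, 157.9, 58.2, 166.2]
wrist middle_dish 0.64 [359, 158, 429, 281] [561.9, 199.6, 115.7, 58.1, 165.8]
wrist short_dish 0.66 [436, 174, 496, 266] [578.8, 267.9, 84.2, 59.4, 167.1]
side nail_buffer 0.49 [242, 197, 317, 217] [544.9, 129.9, 160.5, 68.5, 165.6]
side nail_buffer 0.29 [265, 159, 304, 177] [580.0, 270.6, 85.0, 62.6, 165.3]
side massager 0.59 [252, 322, 298, 364] [471.7, -219.4, 78.8, 75.2, 76.1]
side spatula 0.67 [333, 303, 397, 340] [638.2, -206.9, 121.6, 31.0, 15.7]
side tumbler 0.88 [358, 185, 395, 242] [732.4, 31.5, 172.3, 76.2, 73.0]
```

View pics/s9.png

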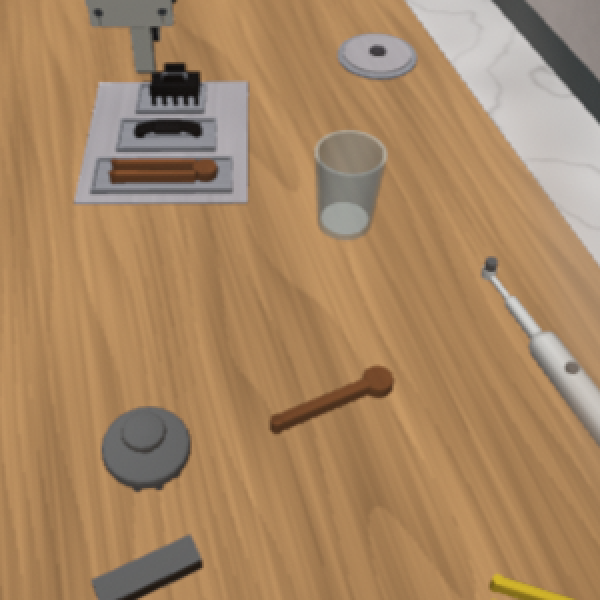

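All three pieces lie centred in their dishes, and the bystanders are where they were. I hand in.

```bash
python3 -c "
from station import *
print(hand_in())"
```

```text
the job is handed in; nothing more can be done
None
```

I put the fork, barrette and clip in the long, middle and short dishes, each measured within about 5 mm of centre with everything else undisturbed, and handed the job in at about 26 s; no verdict came back.

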